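# Clear a module clamp seat and hold its sprung tensioner arm back

## Task

Use the scraper block to sweep the three loose steel chips off the clamp fixture's seat plate into its blue trough (do not touch the chips with the gripper), then stand the scraper upright on the bench, clear of the fixture, and let go of it. Then use the fingers to push the fixture's sprung tensioner arm back until its ratchet has clicked, and a little further so that the fingers rather than the pawl carry the spring; finish while still holding it there, so that a module can be set in. Leave the module, jar, tray and screwdriver where they are.

Things in the scene. Friction and masses are not known exactly. Their poses are not given: they have to be found in the camera images.
- fixture: Fixed clamp fixture on a grey base plate 8 mm high (x -77 to 167, y -125 to 100). Origin at bench level under the seat; x axis from the seat towards the tensioner arm, y axis from the trough to the seat, z up. All mm offsets below called fixture x, y are in these axes. Green stop rail, x -72 to -60, 30 high, with two pins to 38. Arm pivot at x 85, y 65.
- seat (a point): point on the top face of the aluminium seat plate, at fixture x 0, y 0, 30 mm above the bench; fixture axes. The seat's flat top spans fixture x -45 to 45, y -45 to 70; its y = -45 edge drops straight into the trough. The space above it between fixture x -60 and 55 is free but for the chips, which lie within y -42 to 26.
- trough (a point): centre of the floor of the blue open trough, at fixture x 0, y -81.5, 11 mm above the bench; the trough spans fixture x -60 to 60, y -45 to -116, its walls are 22 mm above the bench (lower than the seat)
- tension_arm: Yellow tensioner arm, a level bar 16 mm wide, 36 to 48 mm above the bench, that swings about the vertical pivot; origin on the pivot axis at bench level, bar along its own -y to 138 mm. 112 mm from the pivot stands a red upright post for pushing, 18 mm diameter, up to 100 mm above the bench. A black roller on the seat side, 50 mm from the pivot, has its top at 54 mm.
- post (a point): point on the axis of the red post, 85 mm above the bench (the post's top is at 100), 112 mm from the pivot; turns with the arm: at joint value a it is at fixture x 85 + 112 sin a, y 65 - 112 cos a. The spring pushes back at the post with about 5.5 N at a = 0, 11 N at 0.58; the pawl and friction bring the push to at most about 15 N
- tensioner (a joint): arm angle in rad: 0 = sprung forward (arm along fixture -y); grows as the post is pushed away from the seat (to fixture +x, counter-clockwise from above); end stop 0.58. The ratchet clicks at about 0.37; if then released the arm springs back to rest on the pawl at about 0.375, which is not enough: it counts as held back above 0.41.
- pawl (a joint): travel of the brass ratchet pawl slider in m: 0 = out (start); the arm's pin cams it back to about 0.010 and it snaps out to 0 behind the pin at the click
- scraper: Loose wooden scraper block with orange edge, standing on the bench, about 160 g. Foot 96 (its x) x 26 (its y) x 28 mm high, sweeping faces on its y sides; on top a handle ridge 60 x 22 mm, 28 to 62 mm above the underside, to be pinched across the 22 mm (its y). Origin at the centre of its underside. Stands left or right of the fixture; the module stands on the other side.
- chip0: loose dark steel chip, 18 x 14 x 6 mm, 12 g, lying flat on the seat plate; origin at the centre of its underside
- chip1: loose dark steel chip, 18 x 14 x 6 mm, 12 g, lying flat on the seat plate; origin at the centre of its underside
- chip2: loose dark steel chip, 18 x 14 x 6 mm, 12 g, lying flat on the seat plate; origin at the centre of its underside
- module: bystander: loose olive-grey electronics module, 102 x 52 x 34 mm, with a brass connector at one end; origin at the centre of its underside
- fastener_jar: bystander: small jar, 52 mm diameter, 70 mm high; origin at the centre of its underside
- parts_tray: bystander: open blue tray 110 x 80 x 30 mm; origin at the centre of its underside
- screwdriver: bystander: screwdriver with yellow handle, 160 mm long, lying on the bench beyond the fixture

How it is judged:
By the outcome, as a careful person would: the job done as asked, in the order asked, and still so for the second after the job is handed in, while the arm keeps its last pose, push and grip.
It also fails if it takes over 67 s, if anything falls off the work surface, if the arm or the gripper's body presses on something with over 40 N, if the wrist force passes 120 N, or if a joint passes its speed limit or range.

## Robot

A 6-joint arm with a two-finger parallel gripper is mounted at the origin on the work surface. World frame = base frame: x ahead of the robot, y to its left, z up, the work surface at z = 0. Lengths are in mm, angles in rad, forces in N, time in s.
With the tool pointing down it reaches from about 300 to 775 mm from the base axis. Payload 14.6 kg.
Tool frame: the origin (TCP) lies midway between the tips of the shut fingers; the grasp point (between the pads) lies 19 mm behind it (manip.hold_point_z is the distance from the TCP to the grasp point, in mm); z points along the fingers, y is the direction in which the jaws open and shut (so a half turn about z gives the same grasp; the last joint's range is limited). The gripper opens to 94 mm and grips with 3 to 60 N. Pads are 16 mm wide; open, the fingers measure 119 mm over their backs; the gripper's body (75 mm by 177 mm) begins 78 mm behind the grasp point.
Start: joints at [1.152, 0.3, 1.521, -0, 1.321, -0.067], TCP at [189.52, 516.305, 205.446] pointing down, gripper open.
Joint ranges: [-3.03, 3.03], [-0.79, 2.21], [0.23, 2.52], [-1.04, 4.18], [0, 3.07], [-2.55, 2.55]. Speed limits (rad/s): [2.22, 2.22, 2.57, 3.14, 3.14, 3.14].

## Interface

Orientations are given as [roll, pitch, yaw] about the fixed x, y, z axes, in that order (R = Rz(yaw) Ry(pitch) Rx(roll)).
In Python, from cell import manip gives the robot as it stands.
- The arm moves only by the shell command python3 -m crank 'ROWS' [OPENING] [FORCE]. ROWS is JSON, a list of rows, each an object with "offset": the shift along the world's x, y, z in m, a list of three; "spin": the turn about the world's z in degrees. In form: [{"offset": [dx, dy, dz], "spin": spin}, ...]. A call has exactly 8 rows; each row is the pose to reach, as a shift and turn from the pose measured when the call began; what a row does not reach only later rows make up. A row lasts 1/12 s, in which the tool goes at most 41.7 mm and 7.16 degrees, less where a joint would pass 70% of its speed; a pose out of reach is approached as far as the arm can. A call with a gripper value outside its range is refused whole. OPENING is the opening, from 0 (shut) to 1 (fully open), set as the call begins (- or left out, the last holds). The fingers move at their own pace and stop on an object; FORCE is the grip in N (left out, the last holds). Time passes only in rows, so rows that repeat a pose let the fingers close, or fill a call up. It gives the time, the measured TCP pose, the force and the opening at its end, in the units of the state.
- manip.read_state(): the state, without advancing time (a new reading comes with each control period).
- manip.camera(name): name is "scene" or "top"; returns a dict with "pixels" (400x640x3 uint8, red, green, blue), "fx", "fy", "cx", "cy" (pixels), "extrinsics" (4x4, takes a point from world to camera coordinates). Camera axes: x right, y down, z forward; pixel columns grow to the right and rows downward; lengths in mm; the calibration is good to about 2 mm. A picture is of the moment at which its call begins. There is no depth.
- manip.sign_off(): hands the job in, once; it reports no verdict.
Trained networks look in a picture, given as the dict that the camera call returned (one of the last four; its "shot" number tells which), for a name from the list of things; names that differ only in an ending like _2 or _b are one class to them, and where a whole thing is asked for, a point or a joint stands for the part that bears it (a point fixed in the world has none). Each returns a list of dicts, best first, with "conf" (0 to 1); they miss things now and then, are a little off and sometimes report something else, mostly with a low value. They report only what shows in the picture. A call takes as long as a camera call.
- manip.search_frame(picture, name): "location" ([x, y, z] in mm, in world coordinates, good to about 4 mm: the middle of the surface that is visible of it).
- manip.masks_of(picture, name): "mask" (400x640 bool, what is visible of it).
The state is a dict: "clock": time; "joints": joint angles; "qd": joint speeds; "effort": joint torques, N m; "eef_pos": TCP position; "eef_rot": TCP orientation; "wrist_force": force on the tool from outside, world axes, zero at the start; "moment": the same for the moment, N m; "finger_gap": finger opening in mm.
Only numpy, scipy, OpenCV 4.12 (cv2) and the standard library are available. Lean on these libraries where they do the work, as an engineer would, in place of code of your own. Each camera call takes 0.05 s, during which the arm holds its last target. There are 200 camera calls.

## Working session

There is one attempt and no reset: what is moved stays moved. The work goes in short steps, Python scripts to look and compute and a shell command to move; the robot and the scene stay as the last step left them, time stands still between calls to the robot, and variables do not carry over. Pictures are saved under pics/ and viewed, about 8 in all and at most 12, crops included, and the job is handed in when it is done.

```bash
ls; mkdir -p pics; cat > h.py <<'E'
from cell import manip
import numpy as np, cv2
def save(p,n): cv2.imwrite('pics/'+n, cv2.cvtColor(p['pixels'],cv2.COLOR_RGB2BGR))
def proj(p,X):
    E=np.array(p['extrinsics']); c=E[:3,:3]@np.array(X,float)+E[:3,3]
    return np.array([p['fx']*c[0]/c[2]+p['cx'],p['fy']*c[1]/c[2]+p['cy']])
def unproj(p,uv,z):
    E=np.array(p['extrinsics']);R=E[:3,:3];o=-R.T@E[:3,3]
    d=R.T@np.array([(uv[0]-p['cx'])/p['fx'],(uv[1]-p['cy'])/p['fy'],1])
    return o+d*(z-o[2])/d[2]
E
python3 - <<'E'
from h import *
for c in ['top','scene']:
    p=manip.camera(c); save(p,c+'0.png')
    for n in ['fixture','tension_arm','post','scraper','chip0','module','fastener_jar','parts_tray','screwdriver']:
        for d in manip.search_frame(p,n)[:4]: print(c,n,np.round(d['location']),round(d['conf'],2),proj(p,d['location']).round())
print(manip.read_state())
E
```

```text
pics
top fixture [554. -11.  10.] 0.76 [319. 219.]
top tension_arm [583.  23.  50.] 0.59 [306. 206.]
top post [584.  23.  45.] 0.69 [306. 206.]
top scraper [ 448. -306.   29.] 0.92 [436. 264.]
top scraper [649. -51.  40.] 0.59 [336. 181.]
top chip0 [505.   5.  35.] 0.48 [312. 238.]
top chip0 [537.   8.  38.] 0.37 [311. 225.]
top module [422. 293.  33.] 0.69 [194. 269.]
top module [557.  -7.   8.] 0.56 [318. 218.]
top fastener_jar [605. 285.  74.] 0.59 [198. 193.]
top parts_tray [ 614. -346.    3.] 0.81 [448. 200.]
top screwdriver [803.  -2.  23.] 0.6 [318. 123.]
scene fixture [582.   8.  12.] 0.83 [326. 209.]
scene fixture [ 616. -353.    6.] 0.22 [200. 151.]
scene tension_arm [590.  17.  48.] 0.81 [327. 204.]
scene post [591.  25.  46.] 0.7 [330. 207.]
scene scraper [ 461. -303.   28.] 0.83 [254. 117.]
scene chip0 [540.  10.  36.] 0.51 [337. 191.]
scene chip0 [487. -30.  37.] 0.5 [336. 168.]
scene chip0 [810.   4.  23.] 0.46 [258. 283.]
scene chip0 [509.   3.  38.] 0.44 [342. 180.]
scene module [429. 298.  35.] 0.71 [477. 219.]
scene fastener_jar [624. 293.  65.] 0.69 [440. 281.]
scene parts_tray [ 616. -352.    5.] 0.98 [200. 151.]
scene screwdriver [813.   5.  22.] 0.7 [258. 285.]
{'clock': 1.0, 'joints': array([ 1.15243074e+00,  2.99904345e-01,  1.52098005e+00,  1.11684256e-06,
        1.32071660e+00, -6.65486255e-02]), 'qd': array([ 0.00051066, -0.00033266,  0.00058468, -0.00099391,  0.00050183,
        0.00049994]), 'effort': array([-3.02001936e-04, -5.31671011e+01, -3.52914941e+01,  7.08247628e-02,
        2.12978711e-02, -3.16859814e-05]), 'eef_pos': array([189.50575764, 516.31485973, 205.4516443 ]), 'eef_rot': array([-3.14158441e+00, -1.63419031e-06,  2.78977542e+00]), 'wrist_force': array([-0.54440097, -0.52779715, -0.65255756]), 'moment': array([ 0.04245361, -0.03185675, -0.05075482]), 'finger_gap': 94.04606522749333}
```

```bash
python3 -c "
import cv2,numpy as np
a=cv2.imread('pics/top0.png');b=cv2.imread('pics/scene0.png');print(a.shape)"
```

```text
(400, 640, 3)
```

View pics/top0.png

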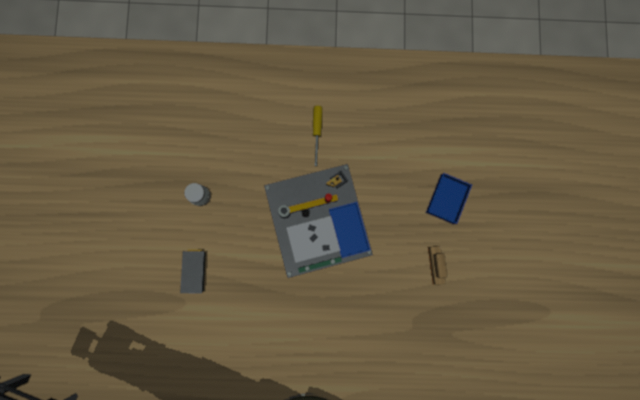

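View pics/scene0.png

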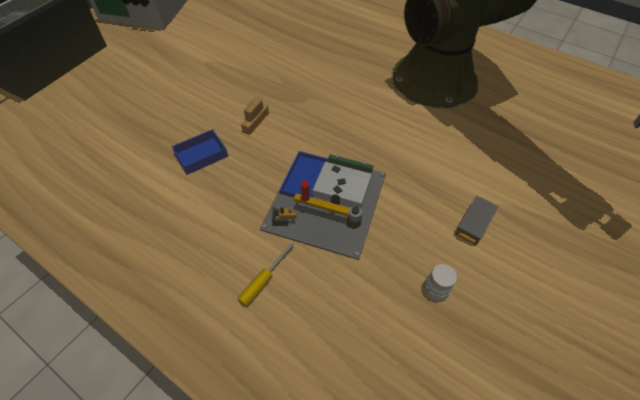

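Top view: fixture at about (319,219), with arm and post on its far side, trough on its right, and three chips near (312,237). The scraper is at (438,265), the module at left, the screwdriver beyond. Next I'll get precise poses.

```bash
cat > fit.py <<'E'
from h import *
from scipy.optimize import minimize
def hullmask(p,boxes,T):
    m=np.zeros((1600,2560),np.uint8); x,y,a=T; c,s=np.cos(a),np.sin(a)
    for (x0,x1,y0,y1,z0,z1) in boxes:
        P=[proj(p,[x+c*u-s*v,y+s*u+c*v,w]) for u in(x0,x1) for v in(y0,y1) for w in(z0,z1)]
        cv2.fillConvexPoly(m,cv2.convexHull(np.round((np.array(P)+.5)*4*8).astype(np.int32)),1,shift=3)
    return cv2.resize(m.astype(np.float32),(640,400),interpolation=cv2.INTER_AREA)
def fit(ps,masks,boxes,T0):
    def f(t):
        T=(t[0],t[1],t[2]/100)
        return sum(np.abs(hullmask(p,boxes,T)-m).sum()/m.sum() for p,m in zip(ps,masks))
    t0=np.array([T0[0],T0[1],T0[2]*100.])
    for k in (12,5,2):
        r=minimize(f,t0,method='Nelder-Mead',options=dict(initial_simplex=t0+np.vstack([np.zeros(3),np.eye(3)*k]),xatol=.05,fatol=1e-4));t0=r.x
    return np.array([t0[0],t0[1],t0[2]/100]),r.fun
SCR=[(-48,48,-13,13,0,28),(-30,30,-11,11,28,62)]
FIX=[(-77,167,-125,100,0,8)]
E
python3 - <<'E'
from fit import *
ps=[manip.camera('top'),manip.camera('scene')]
for n,b,T0s in (('fixture',FIX,[(530,0,.25)]),('scraper',SCR,[(450,-310,.2),])):
    ms=[max(manip.masks_of(p,n),key=lambda d:d['conf'])['mask'].astype(np.float32) for p in ps]
    print(n,[m.sum() for m in ms])
    for T0 in T0s:
        for sel in ([0,1],[0],[1]):
            print(sel,fit([ps[i] for i in sel],[ms[i] for i in sel],b,T0))
    for i,m in enumerate(ms):
        c=np.argwhere(m>0);print(c.min(0),c.max(0))
for n in ['chip0']:
  for p in ps:
    for d in manip.masks_of(p,n)[:5]:
        c=np.argwhere(d['mask']).mean(0)[::-1]; print(n,d['conf'],d['mask'].sum(),c,unproj(p,c,35))
for i,p in enumerate(ps):
    r=[(150,300,240,400),(140,270,230,400)][i]
    p=p['pixels'][r[0]:r[1],r[2]:r[3]]
    cv2.imwrite(f'pics/z{i}.png',cv2.convertScaleAbs(cv2.resize(p[:,:,::-1],None,fx=4.5 if i else 5*.8,fy=4.5 if i else 4,interpolation=cv2.INTER_CUBIC),alpha=1.6))
E
```

```text
fixture [np.float32(8427.0), np.float32(9002.0)]
[0, 1] (array([ 5.07364407e+02, -9.60017401e+00,  2.88178831e-01]), np.float64(0.09062297642230988))
[0] (array([ 5.05854741e+02, -8.51367796e+00,  2.87783473e-01]), np.float64(0.027960721403360367))
[1] (array([ 5.09354290e+02, -1.01274006e+01,  2.85001593e-01]), np.float64(0.04795462265610695))
[164 264] [278 372]
[150 260] [260 385]
scraper [np.float32(548.0), np.float32(597.0)]
[0, 1] (array([ 4.46398547e+02, -3.11197270e+02,  1.55157199e-01]), np.float64(0.2663528621196747))
[0] (array([ 4.44829799e+02, -3.10745922e+02,  1.54424767e-01]), np.float64(0.11747262626886368))
[1] (array([ 4.48686915e+02, -3.11020793e+02,  1.85355875e-01]), np.float64(0.12363902479410172))
[247 429] [285 447]
[ 97 242] [132 269]
chip0 0.55 8143 [317.92496623 220.60469115] [548.7504635   -7.84191691  35.        ]
chip0 0.47 38 [311.42105263 227.89473684] [530.07096508   7.86852293  35.        ]
chip0 0.56 31 [337.87096774 188.83870968] [534.29354086   7.58849512  35.        ]
chip0 0.52 29 [341.79310345 181.10344828] [510.52845615   2.62498175  35.        ]
chip0 0.45 593 [257.04721754 284.18718381] [815.69468442   7.95569832  35.        ]
```

View pics/z0.png

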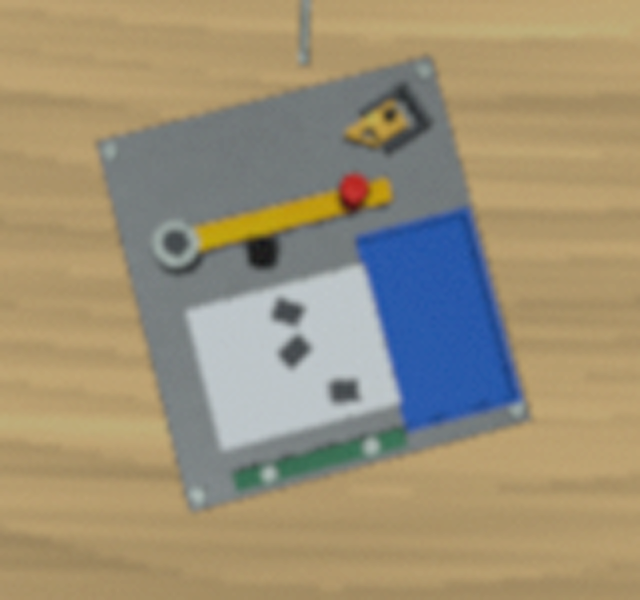

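The zoomed top view agrees with the fit: fixture origin ≈ (507,-10), yaw ≈ 0.287. Chips are at zoom (288,312), (294,351), (343,390), with the trough on the right and the post at (354,190). Scraper ≈ (446,-311), yaw ≈ 0.16. Moving toward the scraper, turning by -151° in all.

```bash
python3 -m crank '[{"offset":[0.012,-0.039,0],"spin":-7},{"offset":[0.024,-0.078,0],"spin":-14},{"offset":[0.036,-0.117,0],"spin":-21},{"offset":[0.048,-0.156,0],"spin":-28},{"offset":[0.060,-0.195,0],"spin":-35},{"offset":[0.072,-0.234,0],"spin":-42},{"offset":[0.084,-0.273,0],"spin":-49},{"offset":[0.097,-0.312,0],"spin":-56}]' 0.7 40
python3 -m crank '[{"offset":[0.012,-0.039,0],"spin":-7},{"offset":[0.024,-0.078,0],"spin":-14},{"offset":[0.036,-0.117,0],"spin":-21},{"offset":[0.048,-0.156,0],"spin":-28},{"offset":[0.060,-0.195,0],"spin":-35},{"offset":[0.072,-0.234,0],"spin":-42},{"offset":[0.084,-0.273,0],"spin":-49},{"offset":[0.097,-0.312,0],"spin":-56}]'
```

```text
clock: 2.07
eef_pos: [286.4, 202.6, 205.6]
eef_rot: [3.141, -0.0, 1.807]
wrist_force: [1.4, 0.5, 0.0]
finger_gap: 65.8
clock: 2.73
eef_pos: [383.4, -111.7, 205.9]
eef_rot: [3.14, -0.001, 0.823]
wrist_force: [1.5, 1.6, 0.2]
finger_gap: 66.3
```

```bash
python3 -m crank '[{"offset":[0.012,-0.039,0],"spin":-7},{"offset":[0.024,-0.078,-0.005],"spin":-14},{"offset":[0.036,-0.117,-0.015],"spin":-21},{"offset":[0.048,-0.156,-0.03],"spin":-28},{"offset":[0.060,-0.190,-0.05],"spin":-35},{"offset":[0.063,-0.199,-0.075],"spin":-37.7},{"offset":[0.063,-0.199,-0.095],"spin":-37.7},{"offset":[0.063,-0.199,-0.105],"spin":-37.7}]'
python3 - <<'E'
from fit import *
p=manip.camera('scene');q=p['pixels'][70:170,190:330]
cv2.imwrite('pics/hov.png',cv2.convertScaleAbs(cv2.resize(q[:,:,::-1],None,fx=5,fy=5,interpolation=cv2.INTER_CUBIC),alpha=1.6))
print(manip.read_state()['eef_pos'])
E
```

```text
clock: 3.4
eef_pos: [445.4, -310.8, 97.9]
eef_rot: [-3.14, 0.002, 0.164]
wrist_force: [-0.3, 0.6, -0.4]
finger_gap: 65.5
[ 445.20030221 -310.04143503   97.52405484]
```

View pics/hov.png

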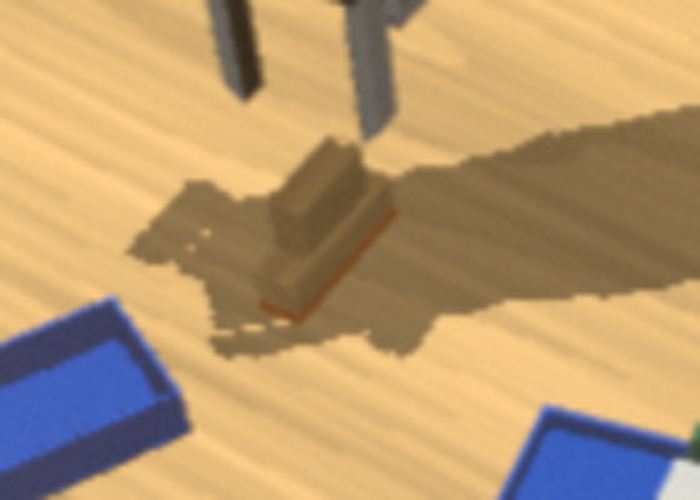

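The fingers (tips at crop (245,98) and (370,138)) straddle the ridge, centred at (318,190). Lower and grip.

```bash
python3 -m crank '[{"offset":[0.001,-0.001,-0.015],"spin":0},{"offset":[0.001,-0.001,-0.030],"spin":0},{"offset":[0.001,-0.001,-0.045],"spin":0},{"offset":[0.001,-0.001,-0.055],"spin":0},{"offset":[0.001,-0.001,-0.061],"spin":0},{"offset":[0.001,-0.001,-0.064],"spin":0},{"offset":[0.001,-0.001,-0.065],"spin":0},{"offset":[0.001,-0.001,-0.065],"spin":0}]'
python3 -m crank '[{"offset":[0,0,0],"spin":0},{"offset":[0,0,0],"spin":0},{"offset":[0,0,0],"spin":0},{"offset":[0,0,0],"spin":0},{"offset":[0,0,0],"spin":0},{"offset":[0,0,0],"spin":0},{"offset":[0,0,0],"spin":0},{"offset":[0,0,0],"spin":0}]' 0.1 45
```

```text
clock: 4.12
eef_pos: [446.5, -311.1, 33.1]
eef_rot: [-3.14, 0.002, 0.165]
wrist_force: [-0.2, 0.9, 0.1]
finger_gap: 65.8
clock: 4.78
eef_pos: [446.5, -311.2, 33.2]
eef_rot: [-3.14, 0.002, 0.165]
wrist_force: [0.1, -0.3, -0.2]
finger_gap: 21.6
```

```bash
python3 -m crank '[{"offset":[0,0,0.02],"spin":0},{"offset":[0,0,0.05],"spin":0},{"offset":[0.003,0.02,0.085],"spin":1},{"offset":[0.007,0.055,0.105],"spin":2},{"offset":[0.012,0.09,0.11],"spin":4},{"offset":[0.017,0.13,0.11],"spin":6},{"offset":[0.022,0.17,0.11],"spin":7},{"offset":[0.027,0.21,0.11],"spin":7}]'
python3 -m crank '[{"offset":[0.005,0.04,0],"spin":0},{"offset":[0.010,0.08,0],"spin":0},{"offset":[0.015,0.115,0],"spin":0},{"offset":[0.018,0.135,0],"spin":0},{"offset":[0.018,0.139,-0.01],"spin":0},{"offset":[0.018,0.139,-0.02],"spin":0},{"offset":[0.018,0.139,-0.03],"spin":0},{"offset":[0.018,0.139,-0.04],"spin":0}]'
python3 - <<'E'
from fit import *
s=manip.read_state();print(s['eef_pos'],s['eef_rot'],s['wrist_force'])
for c in ('top','scene'):
    p=manip.camera(c);save(p,c+'1.png')
p=manip.camera('scene');q=p['pixels'][110:250,240:400]
cv2.imwrite('pics/over.png',cv2.convertScaleAbs(cv2.resize(q[:,:,::-1],None,fx=4,fy=4,interpolation=cv2.INTER_CUBIC),alpha=1.6))
E
```

```text
clock: 5.45
eef_pos: [473.1, -99.4, 143.1]
eef_rot: [-3.14, 0.002, 0.288]
wrist_force: [1.6, -0.2, -2.2]
finger_gap: 22.0
clock: 6.12
eef_pos: [490.7, 38.5, 101.7]
eef_rot: [-3.14, 0.003, 0.287]
wrist_force: [0.2, -0.2, -2.8]
finger_gap: 21.5
[490.67244973  38.47140627 101.66573438] [-3.14015805  0.00319384  0.28698609] [ 0.17565993 -0.158263   -2.81181014]
```

View pics/over.png

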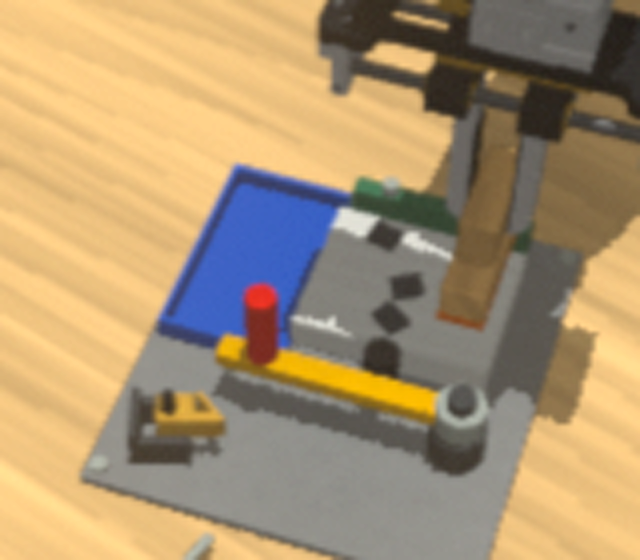

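```bash
python3 - <<'E'
from fit import *
p=manip.camera('scene')
o=np.array([507.4,-9.6]);a=.287;R=np.array([[np.cos(a),-np.sin(a)],[np.sin(a),np.cos(a)]])
for uv in [(440,318),(485,328)]:
    print('foot corner fix',R.T@(unproj(p,(240+uv[0]/4,110+uv[1]/4),68.5)[:2]-o))
print('tcp',R.T@(manip.read_state()['eef_pos'][:2]-o))
for uv in [(385,235),(407,286),(390,318)]:
    print('chip',R.T@(unproj(p,(240+uv[0]/4,110+uv[1]/4),36)[:2]-o))
# known points as a check: seat corners & post top
for f,z in [((45,-45),30),((45,70),30),((-45,-45),30),((85,-47),100),((-77,-125),8),((167,-125),8)]:
    w=R@np.array(f)+o; print(f,((proj(p,[*w,z])-[240,110])*4).round())
E
```

```text
foot corner fix [48.75236412 40.23918645]
foot corner fix [47.40809809 64.94159969]
tcp [-1.98909045 51.05498926]
chip [-23.86127003 -11.89370307]
chip [ 8.37463145 11.2593581 ]
chip [33.46051652  8.81400706]
(45, -45) [293. 315.]
(45, 70) [489. 369.]
(-45, -45) [342. 202.]
(85, -47) [263. 291.]
(-77, -125) [237. 158.]
(167, -125) [ 81. 470.]
```

Projections match the picture within about 1 px. The scraper foot end is at fixture x≈48, y 40–65, so it clears everything. Lower to just above the seat.

```bash
python3 -m crank '[{"offset":[0,0,-0.012],"spin":0},{"offset":[0,0,-0.022],"spin":0},{"offset":[0,0,-0.030],"spin":0},{"offset":[0,0,-0.034],"spin":0},{"offset":[0,0,-0.036],"spin":0},{"offset":[0,0,-0.037],"spin":0},{"offset":[0,0,-0.038],"spin":0},{"offset":[0,0,-0.038],"spin":0}]'
```

```text
clock: 6.98
eef_pos: [491.2, 38.8, 65.1]
eef_rot: [-3.14, 0.002, 0.287]
wrist_force: [0.4, -0.3, -1.4]
finger_gap: 21.8
```

```bash
python3 -m crank '[{"offset":[0,0,-0.001],"spin":0},{"offset":[0.001,-0.004,-0.0015],"spin":0},{"offset":[0.003,-0.010,-0.0015],"spin":0},{"offset":[0.005,-0.017,-0.0015],"spin":0},{"offset":[0.007,-0.024,-0.0015],"spin":0},{"offset":[0.009,-0.031,-0.0015],"spin":0},{"offset":[0.0112,-0.038,-0.0015],"spin":0},{"offset":[0.0133,-0.045,-0.0015],"spin":0}]'
```

```text
clock: 7.65
eef_pos: [504.7, -7.1, 63.6]
eef_rot: [-3.14, 0.002, 0.287]
wrist_force: [0.3, 1.2, -2.3]
finger_gap: 21.9
```

```bash
python3 - <<'E'
from h import *
p=manip.camera('scene');q=p['pixels'][110:250,240:400]
cv2.imwrite('pics/sw.png',cv2.convertScaleAbs(cv2.resize(q[:,:,::-1],None,fx=4,fy=4,interpolation=cv2.INTER_CUBIC),alpha=1.6))
s=manip.read_state();print(s['eef_pos'],s['wrist_force'],s['moment'])
E
```

```text
[505.03185734  -7.96165065  63.61515643] [-0.75334194 -1.71423527 -1.86867933] [-0.10848459  0.18024198  0.0117602 ]
```

View pics/sw.png

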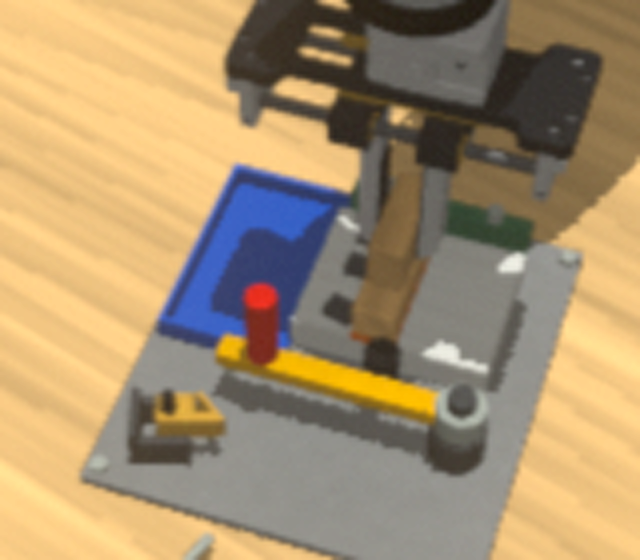

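Chips visible ahead of the block at (357,262) and (340,306), and the plate behind it is clean. Continue the sweep past the edge.

```bash
python3 -m crank '[{"offset":[0.002,-0.007,0],"spin":0},{"offset":[0.004,-0.014,0],"spin":0},{"offset":[0.0062,-0.021,0],"spin":0},{"offset":[0.0083,-0.028,0],"spin":0},{"offset":[0.0103,-0.035,0],"spin":0},{"offset":[0.0124,-0.042,0],"spin":0},{"offset":[0.0145,-0.049,0],"spin":0},{"offset":[0.0154,-0.052,0],"spin":0}]'
python3 -m crank '[{"offset":[0.001,-0.003,0],"spin":0},{"offset":[0.001,-0.003,0.0],"spin":0},{"offset":[0,0,0.01],"spin":0},{"offset":[0,0,0.03],"spin":0},{"offset":[0,0,0.055],"spin":0},{"offset":[0,0,0.08],"spin":0},{"offset":[-0.01,-0.03,0.09],"spin":0},{"offset":[-0.02,-0.065,0.09],"spin":0}]'
python3 -m crank '[{"offset":[-0.01,-0.04,0],"spin":0},{"offset":[-0.02,-0.08,0],"spin":0},{"offset":[-0.03,-0.12,0],"spin":0},{"offset":[-0.04,-0.16,0],"spin":0},{"offset":[-0.045,-0.18,0],"spin":0},{"offset":[-0.045,-0.18,-0.01],"spin":0},{"offset":[-0.045,-0.18,-0.03],"spin":0},{"offset":[-0.045,-0.18,-0.05],"spin":0}]'
python3 - <<'E'
from h import *
s=manip.read_state();print(s['eef_pos'],s['wrist_force'])
t=manip.camera('top')
o=np.array([507.4,-9.6]);a=.287;R=np.array([[np.cos(a),-np.sin(a)],[np.sin(a),np.cos(a)]])
p=manip.camera('scene')
for P in(t,p):
  for d in manip.search_frame(P,'chip0'): print('chip',d['conf'],np.r_[R.T@(d['location'][:2]-o),d['location'][2]])
A=t['pixels'][150:290,250:390];B=p['pixels'][110:250,240:400]
f=lambda q:cv2.convertScaleAbs(cv2.resize(q[:,:,::-1],None,fx=2.6,fy=2.6,interpolation=cv2.INTER_CUBIC),alpha=1.8)
cv2.imwrite('pics/swept.png',np.hstack([f(A),f(B)]))
E
```

```text
clock: 8.37
eef_pos: [520.7, -61.0, 63.6]
eef_rot: [-3.141, 0.002, 0.286]
wrist_force: [0.1, 0.1, -2.3]
finger_gap: 21.8
clock: 9.03
eef_pos: [501.8, -125.2, 157.3]
eef_rot: [3.14, -0.002, 0.29]
wrist_force: [0.5, -0.9, -3.3]
finger_gap: 21.6
clock: 9.7
eef_pos: [457.0, -304.9, 107.5]
eef_rot: [3.139, -0.003, 0.289]
wrist_force: [0.3, 0.5, -2.6]
finger_gap: 21.6
[ 457.03779674 -304.85434029  107.48113477] [ 0.28288663  0.52876527 -2.64235029]
```

View pics/swept.png

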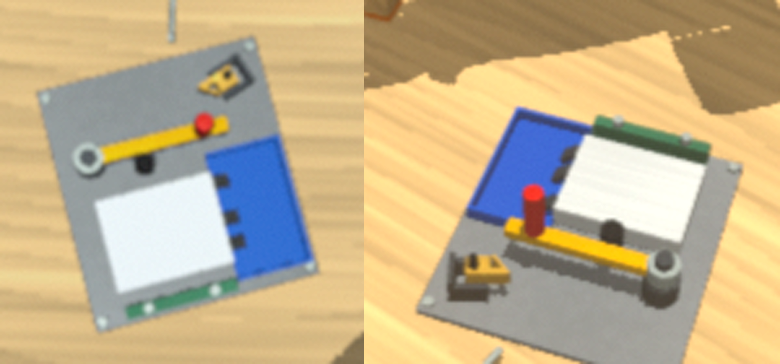

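All three chips lie in the trough (left panel (221,181), (232,217), (237,241)) and the seat is clean. Set the scraper down here.

```bash
python3 -m crank '[{"offset":[0,0,-0.015],"spin":0},{"offset":[0,0,-0.030],"spin":0},{"offset":[0,0,-0.045],"spin":0},{"offset":[0,0,-0.058],"spin":0},{"offset":[0,0,-0.067],"spin":0},{"offset":[0,0,-0.072],"spin":0},{"offset":[0,0,-0.074],"spin":0},{"offset":[0,0,-0.074],"spin":0}]'
python3 -m crank '[{"offset":[0,0,-0.0005],"spin":0},{"offset":[0,0,-0.0005],"spin":0},{"offset":[0,0,-0.0005],"spin":0},{"offset":[0,0,-0.0005],"spin":0},{"offset":[0,0,-0.0005],"spin":0},{"offset":[0,0,-0.0005],"spin":0},{"offset":[0,0,-0.0005],"spin":0},{"offset":[0,0,-0.0005],"spin":0}]'
```

```text
clock: 10.57
eef_pos: [457.4, -304.6, 34.6]
eef_rot: [3.139, -0.003, 0.29]
wrist_force: [0.5, 0.3, -1.6]
finger_gap: 21.6
clock: 11.23
eef_pos: [457.4, -304.6, 34.1]
eef_rot: [3.139, -0.003, 0.29]
wrist_force: [0.3, -0.2, -2.9]
finger_gap: 21.9
```

```bash
python3 -m crank '[{"offset":[0,0,-0.0005],"spin":0},{"offset":[0,0,-0.001],"spin":0},{"offset":[0,0,-0.001],"spin":0},{"offset":[0,0,-0.001],"spin":0},{"offset":[0,0,-0.001],"spin":0},{"offset":[0,0,-0.001],"spin":0},{"offset":[0,0,-0.001],"spin":0},{"offset":[0,0,-0.001],"spin":0}]'
python3 -m crank '[{"offset":[0,0,0],"spin":0},{"offset":[0,0,0],"spin":0},{"offset":[0,0,0],"spin":0},{"offset":[0,0,0],"spin":0},{"offset":[0,0,0],"spin":0},{"offset":[0,0,0],"spin":0},{"offset":[0,0,0],"spin":0},{"offset":[0,0,0],"spin":0}]' 0.6
python3 -m crank '[{"offset":[0,0,0.01],"spin":0},{"offset":[0,0,0.03],"spin":0},{"offset":[0,0,0.06],"spin":0},{"offset":[0,0,0.095],"spin":0},{"offset":[0,0,0.13],"spin":0},{"offset":[0,0.02,0.14],"spin":0},{"offset":[0,0.05,0.14],"spin":0},{"offset":[0,0.08,0.14],"spin":0}]'
```

```text
clock: 11.9
eef_pos: [457.5, -304.7, 33.2]
eef_rot: [3.139, -0.003, 0.29]
wrist_force: [-0.0, 0.3, 1.1]
finger_gap: 21.7
clock: 12.57
eef_pos: [457.5, -304.7, 33.2]
eef_rot: [3.139, -0.003, 0.29]
wrist_force: [0.4, 0.2, 1.5]
finger_gap: 56.3
clock: 13.23
eef_pos: [457.5, -224.2, 174.9]
eef_rot: [3.137, -0.004, 0.289]
wrist_force: [0.4, -0.0, -0.4]
finger_gap: 56.3
```

```bash
python3 -m crank '[{"offset":[0.018,0.030,0],"spin":0},{"offset":[0.036,0.060,0],"spin":0},{"offset":[0.055,0.09,0],"spin":0},{"offset":[0.074,0.12,0],"spin":0},{"offset":[0.093,0.15,0],"spin":0},{"offset":[0.108,0.175,0],"spin":0},{"offset":[0.114,0.1845,0],"spin":0},{"offset":[0.114,0.1845,-0.01],"spin":0}]' 0 40
python3 -m crank '[{"offset":[0,0,-0.015],"spin":0},{"offset":[0,0,-0.030],"spin":0},{"offset":[0,0,-0.045],"spin":0},{"offset":[0,0,-0.06],"spin":0},{"offset":[0,0,-0.07],"spin":0},{"offset":[0,0,-0.075],"spin":0},{"offset":[0,0,-0.075],"spin":0},{"offset":[0,0,-0.075],"spin":0}]'
python3 - <<'E'
from fit import *
s=manip.read_state();print(s['eef_pos'],s['wrist_force'])
t=manip.camera('top');p=manip.camera('scene')
for P in (t,p):
    for d in manip.search_frame(P,'scraper')[:1]: print(d)
ms=[manip.masks_of(P,'scraper')[0]['mask'].astype(np.float32) for P in (t,p)]
print(fit([t,p],ms,SCR,(457,-305,.29)))
A=t['pixels'][150:290,250:390];B=p['pixels'][90:230,220:380]
f=lambda q:cv2.convertScaleAbs(cv2.resize(q[:,:,::-1],None,fx=2.6,fy=2.6,interpolation=cv2.INTER_CUBIC),alpha=1.8)
cv2.imwrite('pics/pre.png',np.hstack([f(A),f(B)]))
E
```

```text
clock: 13.9
eef_pos: [572.9, -38.0, 166.5]
eef_rot: [3.136, -0.007, 0.292]
wrist_force: [0.1, 0.0, 0.3]
finger_gap: 6.4
clock: 14.57
eef_pos: [572.9, -38.5, 92.0]
eef_rot: [3.136, -0.008, 0.291]
wrist_force: [-0.2, -0.1, 0.9]
finger_gap: 0.2
[572.94866355 -38.50682259  92.03565148] [-0.16513436 -0.08297394  0.91714902]
{'location': [459.7, -302.0, 29.9], 'conf': 0.87}
{'location': [472.6, -293.9, 28.1], 'conf': 0.84}
(array([ 4.59189477e+02, -3.04047516e+02,  2.81081308e-01]), np.float64(0.20658674836158752))
```

View pics/pre.png

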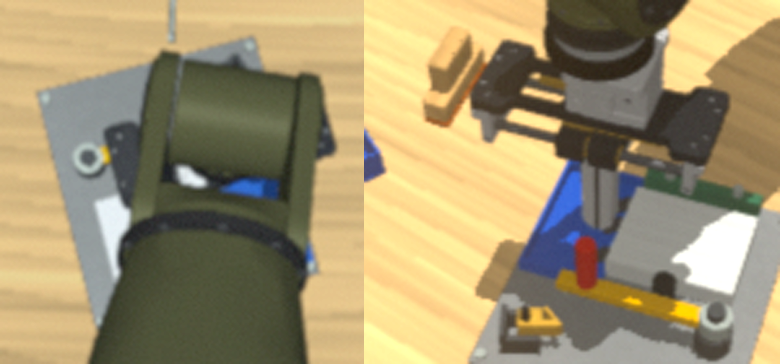

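The scraper stands upright at (455,85) in the right panel, and the closed fingers hang on the seat side of the red post (586,260). Lower and approach.

```bash
python3 -m crank '[{"offset":[0,0,-0.01],"spin":0},{"offset":[0,0,-0.02],"spin":0},{"offset":[0,0,-0.025],"spin":0},{"offset":[0.003,0.0008,-0.025],"spin":0},{"offset":[0.006,0.0017,-0.025],"spin":0},{"offset":[0.008,0.0023,-0.025],"spin":0},{"offset":[0.010,0.0028,-0.025],"spin":0},{"offset":[0.011,0.0031,-0.025],"spin":0}]'
python3 -m crank '[{"offset":[0.001,0.0003,0],"spin":0},{"offset":[0.002,0.0006,0],"spin":0},{"offset":[0.003,0.0008,0],"spin":0},{"offset":[0.004,0.0011,0],"spin":0},{"offset":[0.005,0.0014,0],"spin":0},{"offset":[0.006,0.0017,0],"spin":0},{"offset":[0.006,0.0017,0],"spin":0},{"offset":[0.006,0.0017,0],"spin":0}]'
```

```text
clock: 15.53
eef_pos: [584.6, -34.8, 67.3]
eef_rot: [3.136, -0.009, 0.292]
wrist_force: [0.7, 0.5, -0.2]
finger_gap: 0.7
clock: 16.2
eef_pos: [590.1, -33.4, 67.4]
eef_rot: [3.136, -0.007, 0.292]
wrist_force: [-4.7, -1.4, 4.2]
finger_gap: 0.7
```

```bash
python3 -m crank '[{"offset":[0.0027,0.0005,0],"spin":1.4},{"offset":[0.0055,0.0011,0],"spin":2.9},{"offset":[0.0109,0.0025,0],"spin":5.7},{"offset":[0.0163,0.0042,0],"spin":8.6},{"offset":[0.0215,0.0061,0],"spin":11.5},{"offset":[0.0267,0.0083,0],"spin":14.3},{"offset":[0.0317,0.0107,0],"spin":17.2},{"offset":[0.0317,0.0107,0],"spin":17.2}]'
python3 - <<'E'
from h import *
s=manip.read_state();print(s['eef_pos'],s['eef_rot'],s['wrist_force'],s['moment'])
d=s['eef_pos'][:2]-np.array([570.5,76.8]);print(d,np.hypot(*d),np.arctan2(d[0],-d[1])-.287)
p=manip.camera('scene')
for n in('post',):
    m=manip.masks_of(p,'post')
    for k in m[:2]:print(k['conf'],k['mask'].sum(),np.argwhere(k['mask']).mean(0))
f=lambda q:cv2.convertScaleAbs(cv2.resize(q[:,:,::-1],None,fx=4,fy=4,interpolation=cv2.INTER_CUBIC),alpha=1.8)
cv2.imwrite('pics/push.png',f(p['pixels'][110:250,240:400]))
E
```

```text
clock: 16.87
eef_pos: [621.8, -23.4, 67.4]
eef_rot: [3.135, -0.006, 0.595]
wrist_force: [-5.2, -5.1, 4.0]
finger_gap: 0.1
[621.84038099 -23.38549171  67.42602777] [ 3.13536483 -0.00582449  0.59516716] [-5.15183157 -5.11553522  3.9942152 ] [-1.16985759  1.05542716 -0.08666729]
[  51.34038099 -100.18549171] 112.57427534781198 0.18656050479907116
0.69 845 [210.96804734 324.77159763]
```

View pics/push.png

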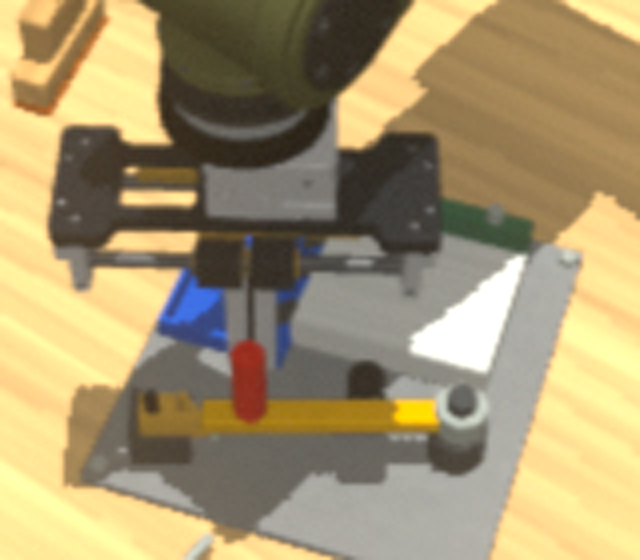

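The arm has swung round to the pawl (arm tip near crop (190,410)). The force is about 7 N and a is about 0.33. Push on by another 0.16 rad, past the click.

```bash
python3 -m crank '[{"offset":[0.002,0.0011,0],"spin":1.1},{"offset":[0.004,0.0021,0],"spin":2.3},{"offset":[0.0059,0.0032,0],"spin":3.4},{"offset":[0.0078,0.0044,0],"spin":4.6},{"offset":[0.0097,0.0056,0],"spin":5.7},{"offset":[0.0116,0.0069,0],"spin":6.9},{"offset":[0.0135,0.0081,0],"spin":8},{"offset":[0.0153,0.0095,0],"spin":9.2}]'
python3 -m crank '[{"offset":[0,0,0],"spin":0},{"offset":[0,0,0],"spin":0},{"offset":[0,0,0],"spin":0},{"offset":[0,0,0],"spin":0},{"offset":[0,0,0],"spin":0},{"offset":[0,0,0],"spin":0},{"offset":[0,0,0],"spin":0},{"offset":[0,0,0],"spin":0}]'
python3 - <<'E'
from h import *
s=manip.read_state();print(s['eef_pos'],s['eef_rot'],s['wrist_force'])
d=s['eef_pos'][:2]-np.array([570.5,76.8]);print(np.hypot(*d),np.arctan2(d[0],-d[1])-.287+.152)
p=manip.camera('scene')
o=np.array([507.4,-9.6]);a0=.287;R=np.array([[np.cos(a0),-np.sin(a0)],[np.sin(a0),np.cos(a0)]])
for a in(.375,.45,.5,.55):
    w=R@[85+112*np.sin(a),65-112*np.cos(a)]+o; print(a,((proj(p,[*w,100])-[240,110])*4).round(), 'tip',((proj(p,[*(R@[85+138*np.sin(a),65-138*np.cos(a)]+o),48])-[240,110])*4).round())
f=lambda q:cv2.convertScaleAbs(cv2.resize(q[:,:,::-1],None,fx=4,fy=4,interpolation=cv2.INTER_CUBIC),alpha=1.8)
cv2.imwrite('pics/push2.png',f(p['pixels'][110:250,240:400]))
E
```

```text
clock: 17.63
eef_pos: [636.3, -15.0, 67.5]
eef_rot: [3.136, -0.004, 0.753]
wrist_force: [-6.8, -7.9, 3.5]
finger_gap: 0.3
clock: 18.3
eef_pos: [635.4, -15.8, 67.5]
eef_rot: [3.137, -0.001, 0.753]
wrist_force: [-8.0, -6.3, 4.2]
finger_gap: 0.5
[635.3770227  -15.79864755  67.49439299] [ 3.13654956e+00 -1.32377576e-03  7.52793831e-01] [-8.00690567 -6.26996065  4.19263002]
113.06430738092897 0.47614599433024873
0.375 [250. 355.] tip [204. 415.]
0.45 [251. 369.] tip [205. 431.]
0.5 [253. 378.] tip [206. 442.]
0.55 [255. 387.] tip [208. 453.]
```

View pics/push2.png

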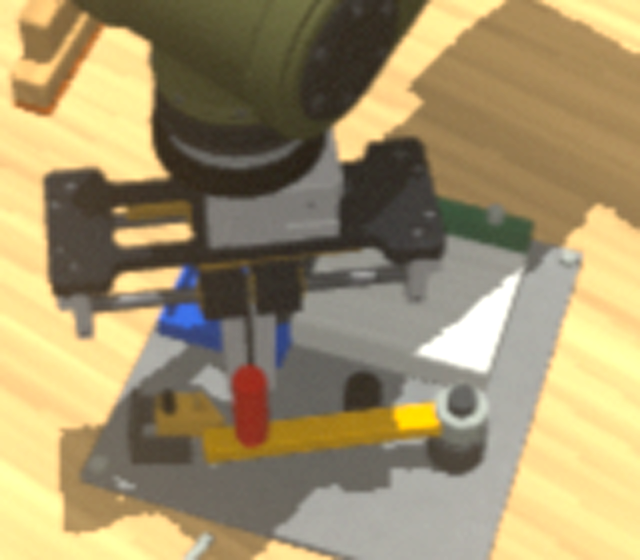

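The post top at crop (249,373) matches a≈0.47. The pawl nose has come out again behind the arm, and the push of about 10 N fits the spring alone. Add a small margin, check it holds, and hand in.

```bash
python3 -m crank '[{"offset":[0.001,0.0007,0],"spin":0.5},{"offset":[0.002,0.0014,0],"spin":1},{"offset":[0.0025,0.0018,0],"spin":1},{"offset":[0.0025,0.0018,0],"spin":1},{"offset":[0.0025,0.0018,0],"spin":1},{"offset":[0.0025,0.0018,0],"spin":1},{"offset":[0.0025,0.0018,0],"spin":1},{"offset":[0.0025,0.0018,0],"spin":1}]'
python3 - <<'E'
from h import *
for i in range(3):
    manip.camera('scene');s=manip.read_state()
    d=s['eef_pos'][:2]-np.array([570.5,76.8]);print(s['clock'],s['wrist_force'].round(1),np.arctan2(d[0],-d[1])-.287+.152)
f=np.linalg.norm(s['wrist_force'][:2])
if 7<f<16: print('sign',manip.sign_off())
E
```

```text
clock: 19.02
eef_pos: [636.9, -14.7, 67.5]
eef_rot: [3.138, 0.001, 0.77]
wrist_force: [-9.5, -4.8, 5.5]
finger_gap: 0.6
19.0667 [-9.4 -4.6  4.8] 0.4929868773366848
19.1167 [-9.4 -5.2  4.9] 0.49293276719086543
19.1667 [-9.7 -4.8  4.8] 0.4929123889710557
the job is handed in; nothing more can be done
sign None
```

The job is done and handed in at 19 s on the robot's clock, with the arm still holding the tensioner back.

- **Chips:** I swept the three steel chips off the seat with the scraper. Both cameras then showed all three in the blue trough and the seat clean.
- **Scraper:** I stood it upright on the bench at about (459, -304) mm, clear of the fixture, and let go. A later picture and fit showed it still standing there.
- **Tensioner:** I pushed the red post with the closed fingers past the ratchet click. Two pictures, before and after, show the pawl drawn back and then out again.
    - **Angle:** it is held at about 0.49 rad by tool position, against the 0.41 needed and the 0.58 end stop. A picture just before the last small push gave about 0.47, where tool position gave 0.476.
    - **Push:** the steady force is about 10.7 N, close to what the spring alone should give, so the fingers and not the pawl are carrying it.
- **Disagreements:**
    - The two cameras placed the fixture about 3–4 mm apart, so I used the joint fit.
    - A vertical force of about 4–5 N on the wrist while pushing was unexplained, probably friction at the post.
- **Not checked:** I did not move the module, jar, tray or screwdriver, but I did not measure their positions again at the end.

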